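# Take the catalogue picture with the lamp on

## Robot

A 6-joint arm with a two-finger parallel gripper is mounted at the origin on the work surface. World frame = base frame: x ahead of the robot, y to its left, z up, the work surface at z = 0. Lengths are in mm, angles in rad, forces in N, time in s.
With the tool pointing down it reaches from about 350 to 775 mm from the base axis. Payload 7.3 kg.
Tool frame: the origin (TCP) lies on the centre line of the jaws, within the pads' length; the fingertips stand 14 mm ahead of it and the grasp point (between the pads) lies 5 mm behind it; z points along the fingers, y is the line along which they close (so a half turn about z gives the same grasp; the last joint's range is limited). The gripper opens to 92 mm and grips with 3 to 60 N. Pads are 19 mm wide; open, the fingers measure 130 mm over their backs; the gripper's body (75 mm by 190 mm) begins 47 mm behind the grasp point.
Start: joints at [1.017, 0.342, 1.524, -0, 1.275, -0.146], TCP at [208.197, 481.972, 240.741] pointing down, gripper open.
Joint ranges: [-2.53, 2.53], [-0.77, 2.02], [0.04, 2.7], [-1, 4.14], [0.28, 2.66], [-3.11, 3.11]. Speed limits (rad/s): [2.57, 2.57, 3.14, 3.14, 3.14, 3.14].

## Interface

Orientations are given as [roll, pitch, yaw] about the fixed x, y, z axes, in that order (R = Rz(yaw) Ry(pitch) Rx(roll)).
In Python, from plant import get_obs, capture, bot, spot_in, trace, pinpoint gives the robot as it stands.
- The arm moves only by the tool play_rows, never from a script. Its argument "rows" is a list of rows, each a list of 2 entries, a list of its own where there are three numbers: the shift along the world's x, y, z in units of 3 cm (1.0 is 3 cm), then the turn, a rotation vector about the world's x, y, z in units of 8 degrees (1.0 is 8 degrees). A call has 1 to 12 rows; each row shifts and turns the commanded pose from where the row before left it; what a row does not reach is not made up. A row lasts 1/8 s, in which the tool goes at most 62.5 mm and 10.7 degrees, less where a joint would pass 70% of its speed; a pose out of reach is approached as far as the arm can. A call with a number of a shift or a turn outside -1 to 1 is refused whole. A call with a gripper value outside its range is refused whole. "hand" is the opening, from -1 (shut) to 1 (fully open), set as the call begins (left out, the last holds). The fingers move at their own pace and stop on an object; the grip force is fixed at half the most. Time passes only in rows, so rows that do not move let the fingers close. It gives the time, the measured TCP pose, the force, the opening and the grip force at its end, in the units of the state.
- get_obs(): the state, without advancing time (a new reading comes with each control period).
- capture(name): name is "scene" or "top" or "wrist"; returns a dict with "frame" (400x640x3 uint8, red, green, blue), "fov_y" (degrees; the focal length in pixels is half the picture's height over the tangent of half this angle, whatever the lens; pixels are square), "cx", "cy" (the principal point, pixels), "rvec" (rotation vector, rad) and "tvec" (3), from world to camera coordinates, as OpenCV has them; the wrist camera has in their place "hand_eye" (4x4, takes a point from camera to tool coordinates, whose origin is the TCP and whose axes are the flange's). Camera axes: x right, y down, z forward; pixel columns grow to the right and rows downward; lengths in mm; the calibration is good to about 2 mm. A picture is of the moment at which its call begins: read the wrist's pose just before it. There is no depth.
- bot.close_job(): hands the job in; it is judged then, once.
Trained networks look in the newest picture that a camera, given by its name, has taken for a name from the list of things; names that differ only in an ending like _2 or _b are one class to them, and where a whole thing is asked for, a point or a joint stands for the part that bears it (a point fixed in the world has none). Each returns a list of dicts, best first, with "p" (0 to 1); they miss things now and then, are a little off and sometimes report something else, mostly with a low value. They report only what shows in the picture. A call takes as long as a camera call. They do not tell look-alikes from the thing itself.
- spot_in(query, camera): "at" ([row, column] in pixels, amid what is visible of it).
- trace(query, camera): "mask" (400x640 bool, what is visible of it) and "at" ([row, column] in pixels, amid what is visible of it).
- pinpoint(query, camera): "at" ([row, column] in pixels: a listed point, or the origin of a listed thing).
The state is a dict: "time": time; "joint_positions": joint angles; "dq": joint speeds; "tau": joint torques, N m; "tool_pos": TCP position; "tcp_rot": TCP orientation; "contact_force": force on the tool from outside, world axes, zero at the start; "moment": the same for the moment, N m; "grip_width": finger opening in mm; "finger_force": force on a finger pad.
Only numpy, scipy, OpenCV 4.12 (cv2) and the standard library are available. Lean on these libraries where they do the work, as an engineer would, in place of code of your own. Each camera call takes 0.05 s, during which the arm holds its last target. There are 200 camera calls.

## Task

Take the catalogue picture of the clay pot: switch the lamp on by pressing the raised end of the rocker on its switch box right down, then press the large round button of the camera remote fully in and let it come up, then switch the lamp off again by pressing the other end of the rocker right down. Only push with the fingertips: pick nothing up, leave both boxes standing where they are, do not press the remote's small button or press the large one while the lamp is off, and leave the pot, tape roll and carton undisturbed. Finish with the hand clear of everything.

Things in the scene. Friction and masses are not known exactly. Their poses are not given: they have to be found in the camera images.
- lamp_box: lamp switch box: loose grey plastic box with a long white rocker on top, 110 x 64 x 40 mm (x, y, z), about 0.7 kg, rubber feet. Origin at the centre of its underside; x along its length and along the rocker, +x towards the rocker's on end, z up
- lamp_rocker (a joint): white rocker paddle 66 x 36 x 8 mm that tips about a pivot under its middle, across the box; its face is 55 mm above the table at the pivot. Value in rad: -0.2 off (the box's -x end down, +x end raised), +0.2 on (+x end down). No spring: moves stiffly, stays where left; pressing 24 mm from the pivot takes about 2 to 6 N
- rocker_on_end (a point): point on the upper face of the rocker, 24 mm from the pivot towards the on end: raised at the start (60 mm above the table with the lamp off, 50 mm when fully pressed)
- rocker_off_end (a point): point on the upper face of the rocker, 24 mm from the pivot towards the off end: low at the start (50 mm above the table with the lamp off, 60 mm with it on)
- remote: camera remote: loose flat box, black with an aluminium face, 66 x 140 x 32 mm (x, y, z), about 0.5 kg, rubber feet, with one large and one small round grey button on top. Origin at the centre of its underside; y along its length, towards the large button; z up
- release (a joint): large round button of the remote, 34 mm across, 11 mm proud of the box. Value in m: 0 is up, 0.006 fully in; it springs back. First movement takes about 1 N, fully in about 5 N
- release_top (a point): centre of the large button's upper face, 43 mm above the table when up, 35 mm from the remote's centre along its +y
- small_button (a joint): small round button of the remote, 16 mm across, 11 mm proud, 75 mm from the large one along the remote's -y; not to be pressed. Value in m: 0 is up, 0.006 fully in; it springs back
- pot: small brown clay pot, the subject of the picture, 72 mm across, 85 mm tall, on a grey board 160 x 160 x 6 mm; origin at the centre of its underside
- tape: roll of brown tape lying flat, 76 mm outside, 52 mm inside, 30 mm tall; origin at the centre of its underside
- carton: small cardboard carton, 75 x 50 x 40 mm; origin at the centre of its underside
Not all that is in view belongs to the job. Leave any purple or yellow look-alike of the remote alone.

How it is judged (in metres and radians):
On the way, in this order (a step that is already met when the one before it is completed fails the run):
1. the lamp is switched on (value of joint lamp_rocker above 0.15 rad), for 0.1 s.
2. the large button of the remote is pressed in, with the lamp on (value of joint release above 0.0042 m and value of joint lamp_rocker above 0.13 rad), for 0.05 s.
3. the large button has come up again, with the lamp still on (value of joint release below 0.001 m and value of joint lamp_rocker above 0.13 rad), for 0.05 s.
4. the lamp is switched off again (value of joint lamp_rocker below -0.15 rad), for 0.1 s.
At the end, for the whole second after the job is handed in: The rocker is back at off (below -0.15 rad), both remote buttons are up (within 1 mm), both boxes stand on the table within 20 mm of where they were, the pot, tape and carton within 15 mm, and all is at rest (value of joint lamp_rocker below -0.15 rad and value of joint each of release, small_button below 0.001 m and height (world z) of each of lamp_box, remote below 0.005 m and distance of each of lamp_box, remote from where it was at the start of the episode below 0.02 m and distance of each of pot, tape, carton from where it was at the start of the episode below 0.015 m and linear speed of each of lamp_box, remote, pot, tape, carton below 0.02 m/s); the robot touches nothing.
It fails at once if the large button is pressed while the lamp is off (value of joint release above 0.003 m and value of joint lamp_rocker below 0.1 rad).
It fails at once if the small button is pressed (value of joint small_button above 0.003 m).
It fails at once if the lamp box is lifted, tipped or shoved more than 20 mm (height (world z) of lamp_box above 0.01 m or angle between lamp_box's own z axis and vertical above 0.2 rad or distance of lamp_box from where it was at the start of the episode above 0.02 m).
It fails at once if the remote is lifted, tipped or shoved more than 20 mm (height (world z) of remote above 0.01 m or angle between remote's own z axis and vertical above 0.2 rad or distance of remote from where it was at the start of the episode above 0.02 m).
It fails at once if the pot, tape roll or carton is moved more than 15 mm or tipped (distance of any of pot, tape, carton from where it was at the start of the episode above 0.015 m or angle between any of pot, tape, carton's own z axis and vertical above 0.3 rad).
It also fails if it takes over 43 s, if anything falls off the work surface, if the arm or the gripper's body presses on something with over 40 N, if the wrist force passes 120 N, or if a joint passes its speed limit or range.

## Working session

There is one attempt and no reset: what is moved stays moved. The work goes in short steps, Python scripts to look and compute and a tool call to move; the robot and the scene stay as the last step left them, time stands still between calls to the robot, and variables do not carry over. Pictures are saved under pics/ and viewed, at most 10 in all, crops included, and the job is handed in when it is done.

Besides the shell and the picture viewer there is one more tool, called after "Call:" by a JSON object that holds its "name" and its "arguments". play_rows: Moves the arm, as the interface text tells. Shifts and turns lie within -1 to 1; 1 stands for 3 cm of shift or 8 degrees of turn. Its arguments: {"type":"object","properties":{"rows":{"type":"array"},"hand":{"type":"number"}},"required":["rows"]}

```bash
mkdir -p pics
cat > h.py <<'E'
import numpy as np, cv2
from plant import get_obs, capture, bot, spot_in, trace, pinpoint
def ray(c,px,z):
    f=200/np.tan(np.radians(c["fov_y"]/2)); R=cv2.Rodrigues(np.array(c["rvec"],float))[0]; t=np.array(c["tvec"],float).ravel()
    d=R.T@np.array([(px[1]-c["cx"])/f,(px[0]-c["cy"])/f,1]); o=-R.T@t
    return o+d*(z-o[2])/d[2]
Z=dict(rocker_on_end=60,rocker_off_end=50,release_top=43,lamp_box=0,remote=0,pot=6,tape=0,carton=0,small_button=43)
def look(cam):
    c=capture(cam)
    for n,z in Z.items():
        fn=spot_in if n=="small_button" else pinpoint
        for d in fn(n,cam)[:4]: print(cam,n,round(d["p"],2),np.round(d["at"]),np.round(ray(c,d["at"],z),0))
    return c
E
python3 - <<'E'
from h import *
ims=[]
for k in("scene","top"):
    c=look(k); cv2.imwrite(f"pics/{k}.png",c["frame"][:,:,::-1])
print(get_obs())
E
```

```text
scene rocker_on_end 0.58 [258. 207.] [ 552. -229.   60.]
scene rocker_off_end 0.66 [256. 187.] [ 523. -265.   50.]
scene release_top 0.55 [167. 382.] [449. 226.  43.]
scene release_top 0.55 [123. 354.] [268. 244.  43.]
scene release_top 0.47 [238. 394.] [651. 143.  43.]
scene lamp_box 0.78 [275. 201.] [ 542. -251.    0.]
scene lamp_box 0.18 [261. 480.] [752. 301.   0.]
scene remote 0.86 [187. 375.] [467. 202.   0.]
scene remote 0.86 [253. 410.] [672. 175.   0.]
scene remote 0.55 [129. 354.] [243. 256.   0.]
scene pot 0.7 [314. 355.] [758.  -0.   6.]
scene pot 0.17 [192. 375.] [485. 191.   6.]
scene tape 0.68 [264. 480.] [758. 296.   0.]
scene tape 0.6 [197. 298.] [419.  19.   0.]
scene carton 0.7 [262. 484.] [758. 305.   0.]
scene small_button 0.55 [188. 382.] [511. 193.  43.]
top rocker_on_end 0.8 [190. 398.] [ 556. -233.   60.]
top rocker_off_end 0.69 [202. 412.] [ 524. -276.   50.]
top release_top 0.65 [161. 268.] [644. 149.  43.]
top release_top 0.51 [293. 233.] [259. 247.  43.]
top release_top 0.41 [230. 240.] [440. 229.  43.]
top lamp_box 0.71 [199. 402.] [ 537. -254.    0.]
to
[... 378 characters left out ...]
[753. 304.   0.]
{'time': 1.0, 'joint_positions': array([ 1.01697321e+00,  3.41978713e-01,  1.52405506e+00, -1.00778218e-05,
        1.27536355e+00, -1.46019203e-01]), 'dq': array([ 0.00015709, -0.00077452,  0.00133861,  0.0005055 ,  0.00206258,
       -0.00076037]), 'tau': array([ 2.45463380e-03, -4.31140244e+01, -2.44479865e+01,  7.19435234e-02,
        4.81157319e-02, -6.62154747e-06]), 'tool_pos': array([208.22918444, 481.99196565, 240.76728132]), 'tcp_rot': array([3.14140080e+00, 3.79599137e-05, 2.73379167e+00]), 'contact_force': array([ 0.26240732, -0.3436807 , -0.31955823]), 'moment': array([-0.02473145, -0.01473622, -0.01778222]), 'finger_force': 0.0, 'grip_width': 92.03915826612905}
```

View pics/scene.png

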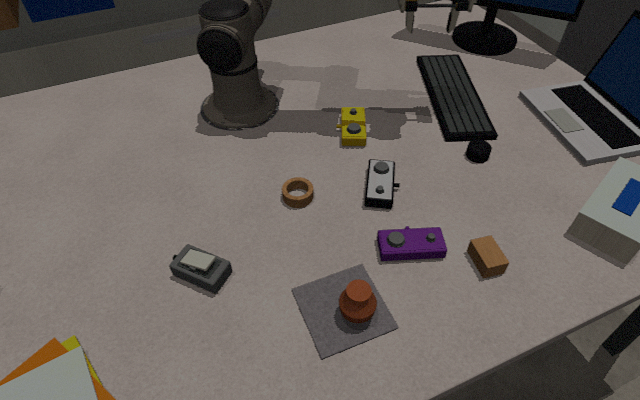

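```bash
python3 -c "
import cv2
a=cv2.imread('pics/top.png')
cv2.imwrite('pics/topc.png',cv2.resize(a[110:330,190:450],None,fx=2.7,fy=2.7,interpolation=cv2.INTER_CUBIC))"
```

```text
(no output)
```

View pics/topc.png

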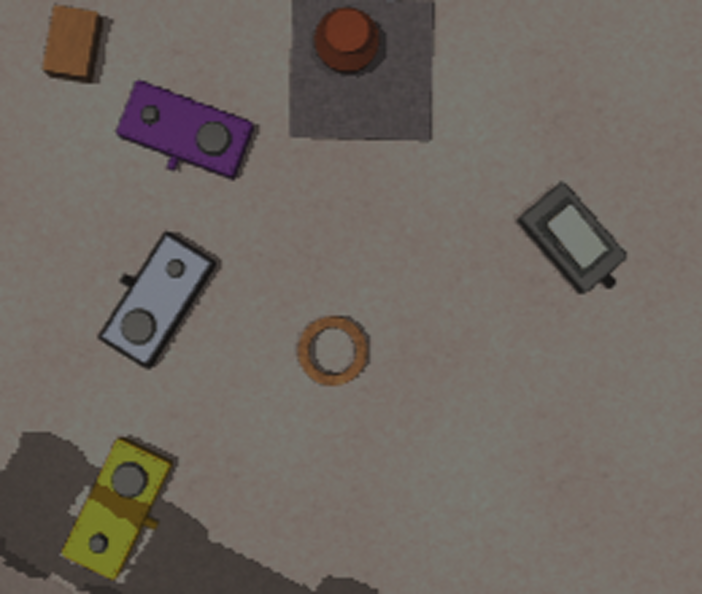

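The pictures show three remotes. Candidates, by scene (col,row) pixel:
- Remote (target): black/aluminium at (378,185), its large button at (382,167), world about (445,227).
- Look-alikes: yellow at (354,127) and purple at (410,243).

The only lamp box is at (201,270). Its rocker's on end is at (207,258). I'll fly over the lamp box first with the fingers shut.

Call:
{"name": "play_rows", "arguments": {"rows": [[[0.46,-1,0],[0,0,-0.54]],[[0.46,-1,0],[0,0,-0.54]],[[0.46,-1,0],[0,0,-0.54]],[[0.46,-1,0],[0,0,-0.54]],[[0.46,-1,0],[0,0,-0.54]],[[0.46,-1,0],[0,0,-0.54]],[[0.46,-1,0],[0,0,-0.54]],[[0.46,-1,0],[0,0,-0.54]],[[0.46,-1,0],[0,0,-0.54]],[[0.46,-1,0],[0,0,-0.54]],[[0.46,-1,0],[0,0,-0.54]],[[0.46,-1,0],[0,0,-0.54]]], "hand": -1}}

```text
time: 2.5
tool_pos: [374.2, 121.0, 240.9]
tcp_rot: [3.141, 0.0, 1.826]
contact_force: [-0.1, 0.4, -0.0]
grip_width: 0.6
finger_force: 0.0
```

Call:
{"name": "play_rows", "arguments": {"rows": [[[0.46,-1,0],[0,0,-0.54]],[[0.46,-1,0],[0,0,-0.54]],[[0.46,-1,0],[0,0,-0.54]],[[0.46,-1,0],[0,0,-0.54]],[[0.46,-1,0],[0,0,-0.54]],[[0.46,-1,0],[0,0,-0.54]],[[0.46,-1,0],[0,0,-0.54]],[[0.46,-1,0],[0,0,-0.54]],[[0.46,-1,0],[0,0,-0.54]],[[0.46,-1,0],[0,0,-0.54]],[[0.46,-1,0],[0,0,-0.54]],[[0.46,-1,0],[0,0,-0.54]],[[0,0,0],[0,0,0]]]}}

```text
invalid input
```

Call:
{"name": "play_rows", "arguments": {"rows": [[[0.46,-1,0],[0,0,-0.54]],[[0.46,-1,0],[0,0,-0.54]],[[0.46,-1,0],[0,0,-0.54]],[[0.46,-1,0],[0,0,-0.54]],[[0.46,-1,0],[0,0,-0.54]],[[0.46,-1,0],[0,0,-0.54]],[[0.46,-1,0],[0,0,-0.54]],[[0.46,-1,0],[0,0,-0.54]],[[0.46,-1,0],[0,0,-0.54]],[[0.46,-1,0],[0,0,-0.54]],[[0.46,-1,0],[0,0,-0.54]],[[0.46,-1,0],[0,0,-0.54]]]}}

```text
time: 4.0
tool_pos: [539.8, -239.1, 240.7]
tcp_rot: [3.141, -0.0, 0.922]
contact_force: [0.3, 0.4, 0.2]
grip_width: 0.4
finger_force: 0.0
```

```bash
cat >> h.py <<'E'
from scipy.spatial.transform import Rotation as Ro
def wrist(names,save=None):
    o=get_obs(); c=capture("wrist")
    W=np.eye(4); W[:3,:3]=Ro.from_euler("xyz",o["tcp_rot"]).as_matrix(); W[:3,3]=o["tool_pos"]
    M=np.linalg.inv(W@np.array(c["hand_eye"])); c["rvec"]=cv2.Rodrigues(M[:3,:3])[0]; c["tvec"]=M[:3,3]
    print(np.round(o["tool_pos"],1),np.round(o["tcp_rot"],3),o["time"])
    for n,z in names.items():
        for fn in (pinpoint,spot_in):
            for d in fn(n,"wrist")[:2]: print(n,fn.__name__,round(d["p"],2),np.round(d["at"]),np.round(ray(c,d["at"],z),1))
    if save: cv2.imwrite(f"pics/{save}.png",c["frame"][:,:,::-1])
E
python3 - <<'E'
from h import *
wrist(dict(rocker_on_end=60,rocker_off_end=50,lamp_box=0),"w1")
E
```

```text
[ 539.8 -239.1  240.7] [ 3.141 -0.     0.922] 4.0
rocker_on_end call 0.92 [187. 319.] [ 539.2 -246.9   60. ]
rocker_on_end call 0.24 [178. 320.] [ 545.5 -240.3   60. ]
rocker_off_end call 0.63 [207. 313.] [ 518.5 -263.7   50. ]
rocker_off_end call 0.61 [185. 318.] [ 537.9 -247.4   50. ]
lamp_box call 0.85 [177. 319.] [ 537.8 -250.6    0. ]
lamp_box call 0.19 [208. 314.] [ 508.7 -278.     0. ]
lamp_box call 0.75 [179. 322.] [ 538.3 -254.5    0. ]
```

View pics/w1.png

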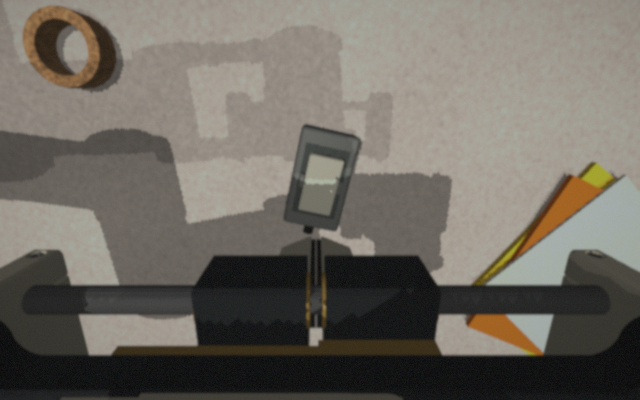

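The wrist view shows the box at (322,178), white rocker from about row 152 to 215, cable end below at (308,230).

```bash
cat >> h.py <<'E'
def calib():
    o=get_obs(); c=capture("wrist")
    W=np.eye(4); W[:3,:3]=Ro.from_euler("xyz",o["tcp_rot"]).as_matrix(); W[:3,3]=o["tool_pos"]
    M=np.linalg.inv(W@np.array(c["hand_eye"])); c["rvec"]=cv2.Rodrigues(M[:3,:3])[0]; c["tvec"]=M[:3,3]
    return c
E
python3 - <<'E'
from h import *
c=calib()
for p in [(125,307),(138,360),(231,334),(218,285)]: print("box",np.round(ray(c,p,40)))
for p in [(152,312),(158,345),(216,331),(212,302)]: print("rock",np.round(ray(c,p,62 if p[0]<180 else 48)))
im=c["frame"][110:245,260:385,::-1]; cv2.imwrite("pics/w1c.png",cv2.resize(im,None,fx=4,fy=4,interpolation=cv2.INTER_CUBIC))
t=capture("top"); 
for d in trace("lamp_box","top")[:1]:
    r=cv2.minAreaRect(np.argwhere(d["mask"]).astype(np.float32)); print([np.round(ray(t,p,30)) for p in cv2.boxPoints(r)], np.round(ray(t,r[0],30)))
E
```

```text
box [ 565. -189.   40.]
box [ 602. -233.   40.]
box [ 518. -302.   40.]
box [ 483. -256.   40.]
rock [ 555. -212.   62.]
rock [ 577. -236.   62.]
rock [ 527. -282.   48.]
rock [ 504. -259.   48.]
[array([ 601., -238.,   30.]), array([ 557., -186.,   30.]), array([ 527., -211.,   30.]), array([ 572., -263.,   30.])] [ 564. -224.   30.]
```

View pics/w1c.png

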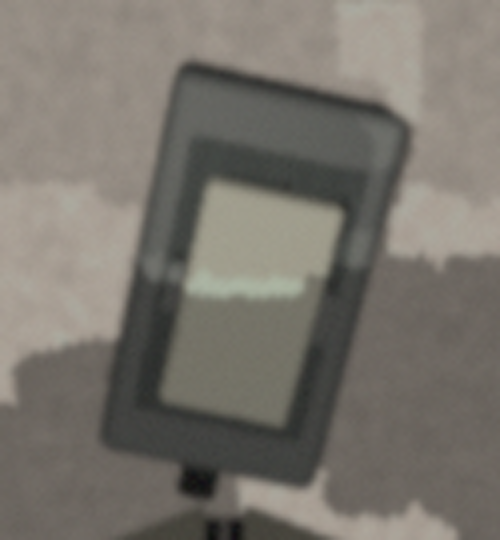

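Rocker: pivot near (540,-249), axis at about 40°, on end towards +x+y. Press point is (560,-232).

Call:
{"name": "play_rows", "arguments": {"rows": [[[0.12,0.04,-0.8],[0,0,-0.27]],[[0.12,0.04,-0.8],[0,0,-0.27]],[[0.12,0.04,-0.8],[0,0,-0.27]],[[0.11,0.04,-0.8],[0,0,-0.27]],[[0.11,0.04,-0.8],[0,0,-0.27]],[[0.11,0.04,-0.8],[0,0,-0.27]],[[0,0,-0.2],[0,0,0]],[[0,0,0],[0,0,0]]]}}

```text
time: 5.5
tool_pos: [560.1, -230.7, 91.0]
tcp_rot: [3.142, 0.0, 0.699]
contact_force: [0.7, 0.0, 1.3]
grip_width: 0.5
finger_force: 0.0
```

Run:
```python
from h import *
wrist(dict(rocker_on_end=60,rocker_off_end=50),"w2")
a=cv2.imread("pics/scene.png"); c=capture("scene"); cv2.imwrite("pics/s2.png",cv2.resize(c["frame"][180:330,100:300,::-1],None,fx=4,fy=4,interpolation=cv2.INTER_CUBIC))
```

```text
[ 560.1 -230.7   91. ] [3.142 0.    0.699] 5.5
rocker_on_end call 0.55 [250. 309.] [ 554.2 -231.1   60. ]
rocker_on_end call 0.63 [236. 314.] [ 562.9 -227.7   60. ]
rocker_on_end call 0.38 [210. 315.] [ 575.9 -217.4   60. ]
rocker_off_end call 0.6 [232. 313.] [ 561.  -228.3   50. ]
```

View pics/s2.png

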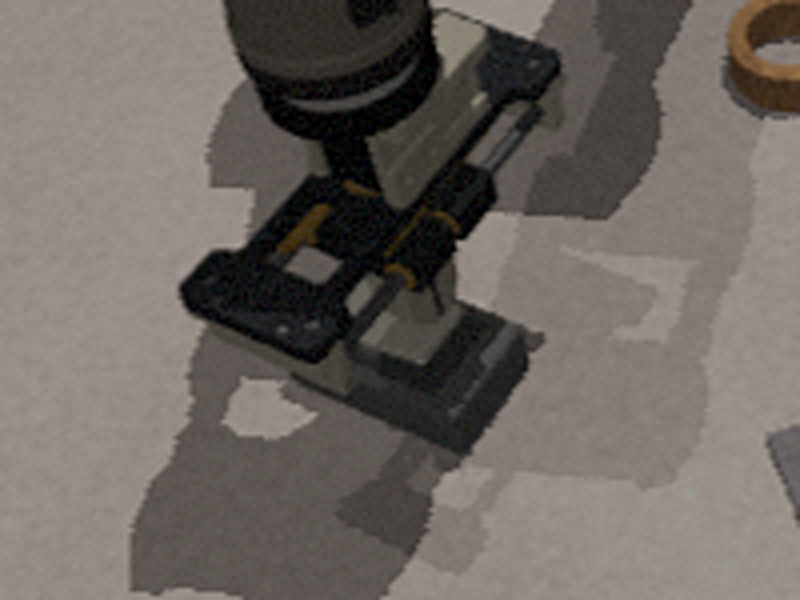

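The fingertips stand at (430,310) in the crop, over the on half of the rocker. Pressing gently.

Call:
{"name": "play_rows", "arguments": {"rows": [[[0,0,-0.2],[0,0,0]],[[0,0,-0.2],[0,0,0]],[[0,0,-0.2],[0,0,0]],[[0,0,0],[0,0,0]]]}}

```text
time: 6.3
tool_pos: [559.9, -230.7, 72.1]
tcp_rot: [-3.141, 0.0, 0.698]
contact_force: [0.6, -0.1, -0.2]
grip_width: 0.4
finger_force: 0.0
```

Call:
{"name": "play_rows", "arguments": {"rows": [[[0,0,-0.1],[0,0,0]],[[0,0,-0.1],[0,0,0]],[[0,0,0],[0,0,0]]]}}

```text
time: 6.68
tool_pos: [560.6, -230.7, 66.9]
tcp_rot: [3.141, -0.001, 0.698]
contact_force: [1.4, 1.9, 2.6]
grip_width: 0.5
finger_force: 1.5
```

Call:
{"name": "play_rows", "arguments": {"rows": [[[0,0,-0.08],[0,0,0]],[[0,0,-0.02],[0,0,0]],[[0,0,0],[0,0,0]]]}}

```text
time: 7.05
tool_pos: [560.9, -230.6, 65.1]
tcp_rot: [3.14, -0.001, 0.698]
contact_force: [1.2, 5.0, 10.9]
grip_width: 0.3
finger_force: 5.7
```

Call:
{"name": "play_rows", "arguments": {"rows": [[[0,0,-0.03],[0,0,0]],[[0,0,0],[0,0,0]]]}}

```text
time: 7.3
tool_pos: [561.0, -230.6, 64.9]
tcp_rot: [3.139, -0.002, 0.698]
contact_force: [1.1, 6.1, 15.1]
grip_width: 0.4
finger_force: 8.0
```

Call:
{"name": "play_rows", "arguments": {"rows": [[[0,0,0.5],[0,0,0]],[[0,0,0.9],[0,0,0]],[[0,0,0.9],[0,0,0]],[[-0.1,0.9,0.7],[0,0,0]],[[-0.2,1,0.4],[0,0,0]],[[-0.2,1,0],[0,0,0]],[[-0.2,1,0],[0,0,0]],[[-0.2,1,0],[0,0,0]],[[-0.2,1,0],[0,0,0]]]}}

```text
time: 8.43
tool_pos: [526.3, -53.4, 164.7]
tcp_rot: [-3.141, 0.001, 0.698]
contact_force: [0.4, 0.0, 0.2]
grip_width: 0.5
finger_force: 0.0
```

Run:
```python
from h import *
c=look("top"); t=capture("scene")
a=cv2.resize(c["frame"][160:240,360:440,::-1],(400,400),interpolation=cv2.INTER_CUBIC)
b=cv2.resize(t["frame"][230:310,160:240,::-1],(400,400),interpolation=cv2.INTER_CUBIC)
cv2.imwrite("pics/chk.png",np.hstack([a,b]))
```

```text
top rocker_on_end 0.55 [190. 396.] [ 556. -228.   60.]
top rocker_off_end 0.85 [201. 407.] [ 525. -260.   50.]
top release_top 0.67 [290. 236.] [268. 239.  43.]
top release_top 0.52 [232. 239.] [434. 231.  43.]
top release_top 0.52 [161. 270.] [645. 141.  43.]
top lamp_box 0.95 [202. 397.] [ 527. -239.    0.]
top remote 0.88 [222. 248.] [467. 210.   0.]
top remote 0.77 [159. 259.] [658. 179.   0.]
top remote 0.7 [297. 233.] [242. 254.   0.]
top pot 0.6 [128. 316.] [752.   5.   6.]
top tape 0.43 [240. 313.] [411.  16.   0.]
top carton 0.72 [127. 218.] [756. 305.   0.]
```

View pics/chk.png

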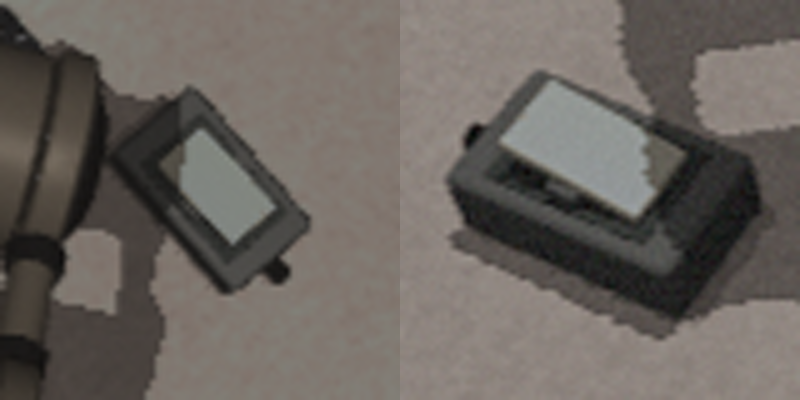

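The scene crop (right) shows the near (on) end down and the off end at (540,100) raised, so the lamp is on. Moving to the remote.

Call:
{"name": "play_rows", "arguments": {"rows": [[[-0.28,0.97,0.13],[0,0,0]],[[-0.28,0.97,0.13],[0,0,0]],[[-0.28,0.97,0.13],[0,0,0]],[[-0.28,0.97,0.13],[0,0,0]],[[-0.28,0.97,0.13],[0,0,0]],[[-0.28,0.97,0.13],[0,0,0]],[[-0.28,0.97,0.13],[0,0,0]],[[-0.28,0.97,0.13],[0,0,0]],[[-0.28,0.97,0.13],[0,0,0]],[[0,0,0],[0,0,0]]]}}

```text
time: 10.22
tool_pos: [451.3, 209.3, 200.2]
tcp_rot: [3.141, -0.001, 0.701]
contact_force: [0.6, -0.1, 1.0]
grip_width: 0.4
finger_force: 0.0
```

Run:
```python
from h import *
wrist(dict(release_top=43,small_button=43,remote=0),"w3")
```

```text
[451.3 209.3 200.2] [ 3.141e+00 -1.000e-03  7.010e-01] 10.225
release_top call 0.8 [181. 293.] [441.9 229.2  43. ]
release_top call 0.76 [ 60. 518.] [649.4 148.9  43. ]
release_top call 0.71 [182. 295.] [442.9 227.2  43. ]
release_top call 0.7 [ 63. 515.] [646.5 148.5  43. ]Traceback (most recent call last):
  File "<stdin>", line 2, in <module>
  File "h.py", line 22, in wrist
    for d in fn(n,"wrist")[:2]: print(n,fn.__name__,round(d["p"],2),np.round(d["at"]),np.round(ray(c,d["at"],z),1))
             ~~^^^^^^^^^^^
ValueError: it knows: carton, lamp_box, pot, release_top, remote, rocker_off_end, rocker_on_end, tape
```

Run:
```python
from h import *
c=calib(); cv2.imwrite("pics/w3.png",cv2.resize(c["frame"][60:300,180:420,::-1],(480,480)))
```

```text
(no output)
```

View pics/w3.png

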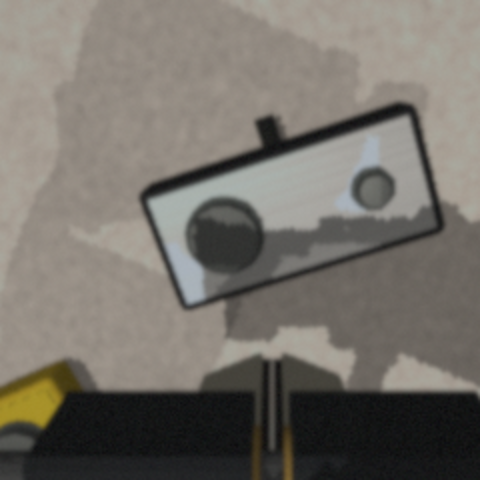

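Call:
{"name": "play_rows", "arguments": {"rows": [[[-0.08,0.15,-0.95],[0,0,0]],[[-0.08,0.16,-0.95],[0,0,0]],[[-0.07,0.16,-0.95],[0,0,0]],[[-0.06,0.15,-0.95],[0,0,0]],[[0,0,-0.4],[0,0,0]],[[0,0,0],[0,0,0]]]}}

```text
time: 11.18
tool_pos: [442.9, 226.0, 73.6]
tcp_rot: [-3.141, 0.001, 0.697]
contact_force: [-0.5, 0.2, 0.3]
grip_width: 0.4
finger_force: 0.0
```

The crop shows the black/aluminium remote with the large button at (226,235), matching the measured (442,228). Pressing it now.

Call:
{"name": "play_rows", "arguments": {"rows": [[[0,0.04,-0.25],[0,0,0]],[[0,0,-0.25],[0,0,0]],[[0,0,-0.12],[0,0,0]],[[0,0,-0.12],[0,0,0]],[[0,0,0],[0,0,0]]]}}

```text
time: 11.8
tool_pos: [442.9, 227.8, 51.9]
tcp_rot: [3.141, -0.0, 0.698]
contact_force: [-0.6, -1.9, 3.9]
grip_width: 0.4
finger_force: 2.2
```

Call:
{"name": "play_rows", "arguments": {"rows": [[[0,0,-0.07],[0,0,0]],[[0,0,0],[0,0,0]]]}}

```text
time: 12.05
tool_pos: [443.0, 227.9, 51.0]
tcp_rot: [3.141, -0.001, 0.698]
contact_force: [-3.5, -2.6, 15.6]
grip_width: 0.3
finger_force: 7.8
```

Call:
{"name": "play_rows", "arguments": {"rows": [[[0,0,0.4],[0,0,0]],[[0,0,0.9],[0,0,0]],[[0,0,1],[0,0,0]],[[0,0,1],[0,0,0]],[[0.18,-1,0.8],[0,0,0]],[[0.18,-1,0.8],[0,0,0]],[[0.18,-1,0],[0,0,0]],[[0.18,-1,0],[0,0,0]],[[0.18,-1,0],[0,0,0]],[[0.18,-1,0],[0,0,0]],[[0.18,-1,0],[0,0,0]],[[0.18,-1,0],[0,0,0]]]}}

```text
time: 13.55
tool_pos: [486.0, -13.0, 196.7]
tcp_rot: [-3.141, -0.0, 0.698]
contact_force: [0.3, -0.3, 0.2]
grip_width: 0.7
finger_force: 0.0
```

Call:
{"name": "play_rows", "arguments": {"rows": [[[0.18,-1,0],[0,0,0]],[[0.18,-1,0],[0,0,0]],[[0.18,-1,0],[0,0,0]],[[0.18,-1,0],[0,0,0]],[[0.18,-1,0],[0,0,0]],[[0.18,-1,0],[0,0,0]],[[0.18,-1,0],[0,0,0]],[[0.15,-0.8,0],[0,0,0]],[[0,0,0],[0,0,0]]]}}

```text
time: 14.68
tool_pos: [528.2, -247.3, 196.2]
tcp_rot: [-3.141, 0.0, 0.696]
contact_force: [-0.1, 0.5, -0.6]
grip_width: 0.4
finger_force: 0.0
```

Run:
```python
from h import *
wrist(dict(rocker_on_end=50,rocker_off_end=60,lamp_box=0),"w4")
a=cv2.imread("pics/w4.png")
cv2.imwrite("pics/w4c.png",a[80:320,160:480])
```

```text
[ 528.2 -247.3  196.2] [-3.141  0.     0.696] 14.675
rocker_on_end call 0.93 [156. 322.] [ 556.6 -231.9   50. ]
rocker_on_end call 0.96 [183. 321.] [ 536.6 -247.6   50. ]
rocker_off_end call 0.78 [203. 323.] [ 525.  -258.9   60. ]
rocker_off_end call 0.82 [180. 322.] [ 541.2 -244.8   60. ]
lamp_box call 0.65 [169. 323.] [ 540.3 -248.5    0. ]
lamp_box call 0.58 [172. 326.] [ 539.9 -252.6    0. ]
```

View pics/w4c.png

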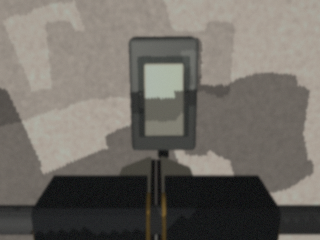

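The crop shows the box aligned with the tool (rocker from (165,65) to (165,135)), in place. Its centre still measures about (540,-249). Pressing the off end at (521,-264).

Call:
{"name": "play_rows", "arguments": {"rows": [[[-0.06,-0.14,-0.88],[0,0,0]],[[-0.06,-0.14,-0.88],[0,0,0]],[[-0.06,-0.14,-0.88],[0,0,0]],[[-0.06,-0.14,-0.88],[0,0,0]],[[0,0,-0.3],[0,0,0]],[[0,0,-0.2],[0,0,0]],[[0,0,0],[0,0,0]]]}}

```text
time: 15.9
tool_pos: [521.4, -262.8, 76.5]
tcp_rot: [3.141, -0.0, 0.698]
contact_force: [-0.6, 0.1, 0.4]
grip_width: 0.4
finger_force: 0.0
```

Call:
{"name": "play_rows", "arguments": {"rows": [[[0,0,-0.1],[0,0,0]],[[0,0,-0.1],[0,0,0]],[[0,0,-0.1],[0,0,0]],[[0,0,0],[0,0,0]]]}}

```text
time: 16.4
tool_pos: [521.1, -263.5, 67.3]
tcp_rot: [3.141, 0.0, 0.698]
contact_force: [-1.7, -2.8, 4.9]
grip_width: 0.9
finger_force: 1.9
```

Call:
{"name": "play_rows", "arguments": {"rows": [[[0,0,-0.06],[0,0,0]],[[0,0,-0.04],[0,0,0]],[[0,0,0],[0,0,0]]]}}

```text
time: 16.77
tool_pos: [520.9, -263.8, 65.5]
tcp_rot: [3.14, 0.001, 0.698]
contact_force: [-6.2, -2.6, 12.7]
grip_width: 0.4
finger_force: 7.2
```

Call:
{"name": "play_rows", "arguments": {"rows": [[[0,0,-0.03],[0,0,0]],[[0,0,0],[0,0,0]]]}}

```text
time: 17.02
tool_pos: [521.0, -263.9, 65.3]
tcp_rot: [3.139, 0.001, 0.698]
contact_force: [-9.1, -2.5, 18.1]
grip_width: 0.3
finger_force: 9.8
```

Call:
{"name": "play_rows", "arguments": {"rows": [[[0,0,0.5],[0,0,0]],[[0,0,0.9],[0,0,0]],[[0,0,1],[0,0,0]],[[-0.2,1,1],[0,0,0]],[[-0.2,1,0.5],[0,0,0]],[[-0.2,1,0],[0,0,0]],[[-0.2,1,0],[0,0,0]],[[-0.2,1,0],[0,0,0]],[[-0.2,1,0],[0,0,0]],[[0,0,0],[0,0,0]]]}}

```text
time: 18.27
tool_pos: [484.7, -80.9, 180.2]
tcp_rot: [-3.141, -0.0, 0.701]
contact_force: [-0.3, -0.3, -0.4]
grip_width: 0.6
finger_force: 0.0
```

Run:
```python
from h import *
t=capture("scene")
cv2.imwrite("pics/fin.png",cv2.resize(t["frame"][230:310,160:240,::-1],(400,400),interpolation=cv2.INTER_CUBIC))
```

```text
(no output)
```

View pics/fin.png

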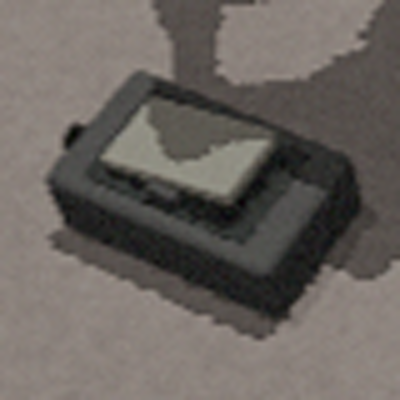

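The near (on) end at (250,170) is raised again, the off end is down, and the box hasn't moved. Handing in.

```bash
python3 -c "
from plant import bot
print(bot.close_job())"
```

```text
the job is handed in; nothing more can be done
None
```

The job is handed in at about 18 s with no verdict returned: I pressed the lamp on, the large button in and released, then the lamp off; the final picture shows the rocker at off and the lamp box in place, and the hand is clear (I did not re-image the remote, pot, tape or carton).

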